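# Draw the bottom tile from the chute and latch it in the carrying rack

## Robot

A 6-joint arm with a two-finger parallel gripper is mounted at the origin on the work surface. World frame = base frame: x ahead of the robot, y to its left, z up, the work surface at z = 0. Lengths are in m, angles in rad, forces in N, time in s.
With the tool pointing down it reaches from about 0.425 to 1.125 m from the base axis. Payload 14.9 kg.
Tool frame: the origin (TCP) lies between the finger pads; the fingertips stand 17 mm ahead of it and the grasp point (between the pads) lies 2 mm behind it; z points along the fingers, y is the direction in which the jaws open and shut (so a half turn about z gives the same grasp; the last joint's range is limited). The gripper opens to 91 mm and grips with 3 to 60 N. Pads are 32 mm wide; open, the fingers measure 118 mm over their backs; the gripper's body (76 mm by 178 mm) begins 60 mm behind the grasp point.
Start: joints at [-1.328, 0.379, 1.734, -0, 1.028, -0.033], TCP at [0.191, -0.674, 0.231] pointing down, gripper open.
Joint ranges: [-2.77, 2.77], [-0.74, 2.19], [0, 2.66], [-1.06, 4.2], [0.31, 2.87], [-3.08, 3.08]. Speed limits (rad/s): [1.89, 1.89, 2.39, 3.14, 3.14, 3.14].

## Interface

Orientations are given as a unit quaternion [x, y, z, w].
In Python, from cell import observe, snapshot, job gives the robot as it stands. The module is installed in compiled form; this text tells all that it offers.
- The arm moves only by the tool arm_command, never from a script. Its argument "series" is a list that holds one entry, the list of rows, each a list of 5 numbers: the shift along the tool's x, y, z in m, then the turn about the tool's z in rad, then the opening in per cent of the stroke, from 0 (shut) to 100 (fully open). In form: [[[x, y, z, roll, claw], ...]]. A call has exactly 5 rows; each row shifts and turns the commanded pose from where the row before left it, along the tool's axes as they then stand; what a row does not reach is not made up. A row lasts 1/12 s, in which the tool goes at most 41.7 mm and 7.16 degrees, less where a joint would pass 70% of its speed; a pose out of reach is approached as far as the arm can. A call is refused whole if a number of a shift passes 0.0417 or a number of a turn 0.125, either way. A call with a gripper value outside its range is refused whole. The fingers move at their own pace and stop on an object; "force" is the grip in N (left out, the last holds). Time passes only in rows, so rows that do not move let the fingers close, or fill a call up. It gives the time, the measured TCP pose, the force and the opening at its end, in the units of the state.
- observe(): the state, without advancing time (a new reading comes with each control period).
- snapshot(name): name is "scene" or "side" or "wrist"; returns a dict with "image" (480x640x3 uint8, blue, green, red), "fx", "fy", "cx", "cy" (pixels), "k1" (the pictures are not rectified: a ray, as slopes to the right and down, at radius r is drawn at 1 + k1 r^2 times it, then the intrinsics apply), "extrinsics" (4x4, takes a point from camera to world coordinates). Camera axes: x right, y down, z forward; pixel columns grow to the right and rows downward; lengths in m; the calibration is good to about 2 mm. A picture is of the moment at which its call begins. There is no depth.
- job.hand_in(): hands the job in, once; it reports no verdict.
The state is a dict: "t": time; "joint_pos": joint angles; "qd": joint speeds; "joint_efforts": joint torques, N m; "tool_pos": TCP position; "orientation": TCP orientation; "ft_force": force on the tool from outside, world axes, zero at the start; "moment": the same for the moment, N m; "finger_gap": finger opening in m.
Only numpy, scipy, OpenCV 4.12 (cv2) and the standard library are available. Lean on these libraries where they do the work, as an engineer would, in place of code of your own. Each camera call takes 0.05 s, during which the arm holds its last target.

## Task

Take the bottom tile, the oldest one, from the tile chute: draw it out of the mouth without lifting the stack or pulling other tiles along, so that those above stay in the chute and settle down. Then slide it into the empty slot of the carrying rack, under the side lips and over the spring catch, fully home against the back stop so that the catch snaps up behind it, and let go. Leave the tile already in the rack and the other things on the bench alone.

Things in the scene. Friction and masses are not known exactly. Their poses are not given: they have to be found in the camera images.
- chute: tile chute: plywood magazine on a 120 x 345 mm foot board (12 mm thick), fixed. A stack of flat tiles lies between its cheeks. Origin on the bench under the stack's centre; mouth towards its -x, z up. Stack well 144 mm long (x) by 63 wide (y), floor 30 mm above the bench, wall tops 85 mm; open thumb slot in the middle of the back
- chute_mouth (a point): middle of the chute's mouth, at floor height (30 mm), 76 mm in front of the stack's centre; axes as the chute. Two corner posts 8 mm thick end 14 mm above the floor here: one 10 mm tile passes under, the rest are held back. In front, a tongue 34 mm wide (narrower than a tile) goes on at floor height for 139 mm; beside it only the foot board, 18 mm lower
- tile_bottom: the tile to take, lowest in the chute: unglazed terracotta border tile 140 long (x) x 60 wide (y) x 10 mm thick, about 160 g, origin at the centre of its underside. It starts on the chute floor, pushed forward so that 34 to 44 mm of its end juts out in front of the posts, over the tongue and wider than it; the four other tiles rest on it (drag up to about 10 N)
- rack: carrying rack: fixed plywood board 270 (x) x 255 mm, 12 mm thick, with a carrying handle along its far (+x) edge (top 64 mm above the bench). Origin on the bench. Two tile slots stand on it side by side, entries towards its -x, centred 62.5 mm either side of its x axis; which side is the empty one varies
- slot_empty: the rack slot without a tile; a tile goes in along its +x. Origin at its underside (12 mm above the bench), below the middle of a tile that is home. Bed 22 mm above this origin. Side guides 63.4 mm apart, x = 11 to 79 mm, tops 20 mm above the bed, with lips reaching 5 mm in over the tile, 13.5 mm above the bed. Back stop face at x = 70.5 mm
- slot_empty_entry (a point): middle of the slot's entry, at bed height, 12 mm behind the slot's centre; axes as the slot. The flares that lead into the guides begin here, 71 mm apart inside. From here outwards (-x) the bed is only 34 mm wide, so a tile's tail overhangs it on both sides; it ends 112 mm before this point
- slot_empty_home (a point): point on the bed of the empty slot where the centre of the tile's underside lies when the tile is fully home (home tile: x from -70 to +70 mm, same axes as the slot)
- catch_empty (a joint): spring catch of the empty slot: a springy steel leaf 18 mm wide with an orange end, hinged at x = -114 mm of the slot and sloping up 13 degrees towards +x. 0 rad = sprung up (its end stands 8 mm above the bed), about 0.24 = pressed flush with the bed by a tile sliding over it (about 2 to 3 N), stop at 0.32. It springs up by itself behind a tile that is home
- catch_empty_tip (a point): free end of that catch leaf (top edge), 3.5 mm behind the tail of a tile that is home against the back stop
- slot_full: the other rack slot, same make, already loaded
- tile_racked: tile latched in the other slot, same kind as the others; leave it
- tile_2: tile number 2 from below in the chute, same size as the bottom one, origin at the centre of its underside, which is 40 mm above the bench at the start; it stays in the chute and drops by one tile as the bottom one comes out
- tile_3: tile number 3 from below in the chute, same size as the bottom one, origin at the centre of its underside, which is 50 mm above the bench at the start; it stays in the chute and drops by one tile as the bottom one comes out
- tile_4: tile number 4 from below in the chute, same size as the bottom one, origin at the centre of its underside, which is 60 mm above the bench at the start; it stays in the chute and drops by one tile as the bottom one comes out
- tile_5: tile number 5 from below in the chute, same size as the bottom one, origin at the centre of its underside, which is 70 mm above the bench at the start; it stays in the chute and drops by one tile as the bottom one comes out
- jar_blue: closed glaze jar with blue lid, 64 mm across, 85 mm high, stands loose on the bench; not part of the job
- jar_green: closed glaze jar with green lid, 64 mm across, 85 mm high, stands loose; not part of the job
- bowl: terracotta bowl, 120 mm across, 55 mm high, loose; not part of the job
- mug: blue mug with handle, 76 mm across, 85 mm high, loose; not part of the job
- brush: glaze brush lying loose on the bench; not part of the job
- rib: wooden throwing rib 110 x 45 x 9 mm, lying loose; not part of the job
There are look-alikes about, which are no part of the job. Leave any purple look-alike of the tile_bottom alone.

How it is judged:
On the way, in this order (a step that is already met when the one before it is completed fails the run):
1. the bottom tile has been drawn clear out of the mouth of the chute, the others still in it (x of tile_bottom in the frame of chute below -0.142 m and x of tile_2 in the frame of chute between -0.02 and 0.02 m and y of tile_2 in the frame of chute between -0.02 and 0.02 m and x of tile_3 in the frame of chute between -0.02 and 0.02 m and y of tile_3 in the frame of chute between -0.02 and 0.02 m and x of tile_4 in the frame of chute between -0.02 and 0.02 m and y of tile_4 in the frame of chute between -0.02 and 0.02 m and x of tile_5 in the frame of chute between -0.02 and 0.02 m and y of tile_5 in the frame of chute between -0.02 and 0.02 m), for 0.1 s.
2. the tile, sliding into the slot, presses the catch down (value of joint catch_empty above 0.06 rad and horizontal distance between tile_bottom and slot_empty_home below 0.11 m and y of tile_bottom in the frame of slot_empty_home between -0.012 and 0.012 m), for 0.05 s.
At the end, for the whole second after the job is handed in: Bottom tile released, at rest, flat in the empty slot: within 5 mm of home along and across, 4 mm in height, 0.08 rad in line; catch up (under 0.05 rad). Other four flat (0.1 rad), still, within 20 mm of the chute's centre, tile 2 on the floor (4 mm). Racked tile within 6 mm of its start (x of tile_bottom in the frame of slot_empty_home between -0.005 and 0.005 m and y of tile_bottom in the frame of slot_empty_home between -0.005 and 0.005 m and z of tile_bottom in the frame of slot_empty_home between -0.004 and 0.004 m and angle between the x axis of tile_bottom and the x axis of slot_empty_home, either way round below 0.08 rad and value of joint catch_empty below 0.05 rad and linear speed of each of tile_bottom, tile_2, tile_3, tile_4, tile_5 below 0.02 m/s and x of tile_2 in the frame of chute between -0.02 and 0.02 m and y of tile_2 in the frame of chute between -0.02 and 0.02 m and x of tile_3 in the frame of chute between -0.02 and 0.02 m and y of tile_3 in the frame of chute between -0.02 and 0.02 m and x of tile_4 in the frame of chute between -0.02 and 0.02 m and y of tile_4 in the frame of chute between -0.02 and 0.02 m and x of tile_5 in the frame of chute between -0.02 and 0.02 m and y of tile_5 in the frame of chute between -0.02 and 0.02 m and angle between each of tile_2, tile_3, tile_4, tile_5's own z axis and vertical below 0.1 rad and z of tile_2 in the frame of chute below 0.034 m and distance of tile_racked from where it was at the start of the episode below 0.006 m); the robot touches nothing.
It fails at once if one of the upper tiles comes out of the chute (more than 20 mm from its centre line or centre) (not (x of tile_2 in the frame of chute between -0.02 and 0.02 m and y of tile_2 in the frame of chute between -0.02 and 0.02 m and x of tile_3 in the frame of chute between -0.02 and 0.02 m and y of tile_3 in the frame of chute between -0.02 and 0.02 m and x of tile_4 in the frame of chute between -0.02 and 0.02 m and y of tile_4 in the frame of chute between -0.02 and 0.02 m and x of tile_5 in the frame of chute between -0.02 and 0.02 m and y of tile_5 in the frame of chute between -0.02 and 0.02 m)).
It fails at once if the stack is lifted: the top tile rises more than 10 mm (z of tile_5 in the frame of chute above 0.08 m).
It fails at once if the tile in the other slot is shifted more than 15 mm (distance of tile_racked from where it was at the start of the episode above 0.015 m).
It fails at once if another thing on the bench is pushed more than 30 mm (distance of any of jar_blue, jar_green, bowl, mug, brush, rib from where it was at the start of the episode above 0.03 m).
It also fails if it takes over 48 s, if anything falls off the work surface, if the arm or the gripper's body presses on something with over 40 N, if the wrist force passes 120 N, or if a joint passes its speed limit or range.

## Working session

There is one attempt and no reset: what is moved stays moved. The work goes in short steps, Python scripts to look and compute and a tool call to move; the robot and the scene stay as the last step left them, time stands still between calls to the robot, and variables do not carry over. Pictures are saved under pics/ and viewed, and the job is handed in when it is done.

Besides the shell and the picture viewer there is one more tool, called after "Emit:" as name(argument=value, ...), one argument or row to a line, values as JSON. arm_command: Moves the arm, as the interface text tells. Its arguments: {"type":"object","properties":{"series":{"type":"array","items":{"type":"array","items":{"type":"array","items":{"type":"number"}}}},"force":{"type":"number"}},"required":["series"]}

```bash
mkdir -p pics
python3 - <<'E'
from cell import observe, snapshot
import cv2
o=observe(); print(o)
for n in("scene","side","wrist"):
    s=snapshot(n); cv2.imwrite(f"pics/{n}0.png",s["image"]); print(n,s["fx"],s["cx"],s["cy"],s["k1"],s["extrinsics"])
E
```

```text
{'t': 0.0, 'joint_pos': array([-1.32828796e+00,  3.79384617e-01,  1.73479658e+00, -6.34199023e-06,
        1.02850393e+00, -3.32922486e-02]), 'qd': array([ 0.00024823, -0.00106612, -0.00022893, -0.00011264, -0.0004248 ,
        0.00010631]), 'joint_efforts': array([-2.05087752e-03, -7.63718176e+01, -4.34380853e+01,  6.49382081e-02,
        4.24607203e-02, -1.31724978e-04]), 'tool_pos': array([ 0.19052743, -0.67316907,  0.23029717]), 'orientation': array([ 9.90506438e-01,  1.37465263e-01, -5.97366208e-05, -5.42964431e-04]), 'ft_force': array([-0.01935264,  0.25561275,  0.36965233]), 'moment': array([-0.01916965,  0.05342966, -0.04857128]), 'finger_gap': 0.09150520250914117}
scene 495.92193529233344 325.9847276662982 236.80293426898692 -0.07261994046733942 [[-0.39439126  0.73739683 -0.54836251  1.20158135]
 [ 0.91884008  0.3253542  -0.22333281  0.24961112]
 [ 0.01372714 -0.59193797 -0.80586662  1.07984601]
 [ 0.          0.          0.          1.        ]]
side 448.0167842902172 308.82024441883186 233.90399979933008 -0.0787398093729597 [[ 0.99309699 -0.07209577  0.09252338  0.45107468]
 [-0.11622516 -0.71117994  0.69333599 -0.6763619 ]
 [ 0.01581418 -0.69930343 -0.71465     0.757952  ]
 [ 0.          0.          0.          1.        ]]
wrist 356.7202657325035 318.00196885066595 236.056732003603 -0.034934960697435326 [[ 2.71606494e-01 -9.20880692e-01 -2.79658118e-01  2.69854565e-01]
 [-9.62408217e-01 -2.60061968e-01 -7.83466484e-02 -6.51240516e-01]
 [-5.80524774e-04  2.90424729e-01 -9.56897664e-01  3.83056445e-01]
 [ 0.00000000e+00  0.00000000e+00  0.00000000e+00  1.00000000e+00]]
```

View pics/scene0.png

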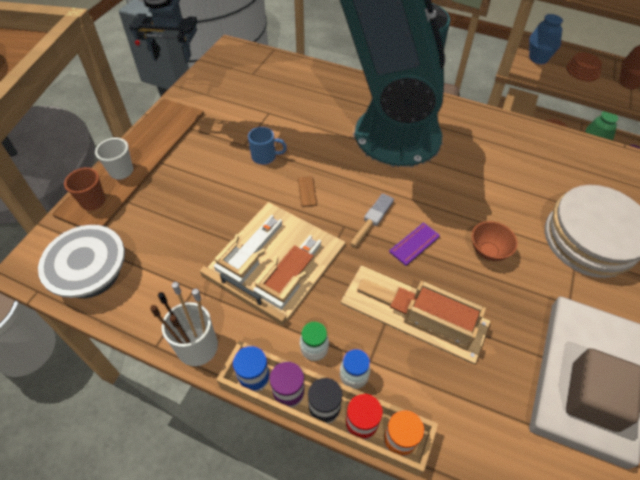

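View pics/side0.png

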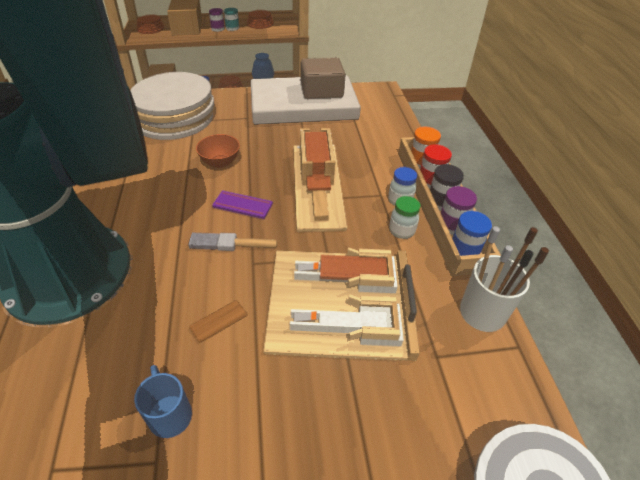

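View pics/wrist0.png

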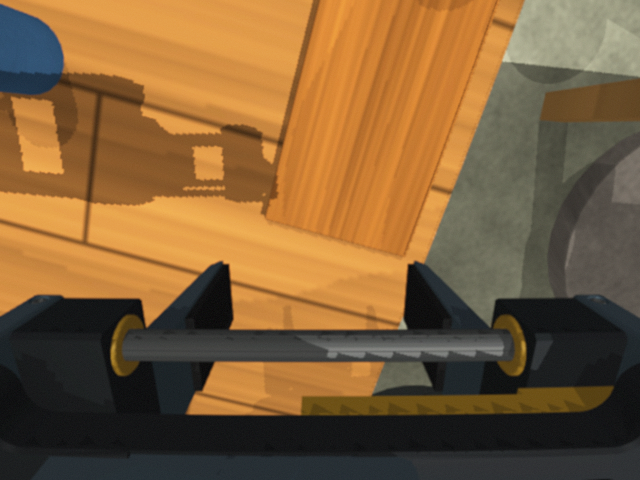

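```bash
cat > h.py <<'E'
import numpy as np, cv2
from cell import observe, snapshot
def cam(n):
    s=snapshot(n); K=np.array([[s["fx"],0,s["cx"]],[0,s["fy"],s["cy"]],[0,0,1]]); 
    return dict(im=s["image"],K=K,d=np.array([s["k1"],0,0,0.]),T=np.array(s["extrinsics"]))
def ray(c,uv):
    p=cv2.undistortPoints(np.array(uv,float).reshape(-1,1,2),c["K"],c["d"]).reshape(-1,2)
    r=np.c_[p,np.ones(len(p))]@c["T"][:3,:3].T
    return c["T"][:3,3],r
def onz(c,uv,z):
    o,r=ray(c,uv); return o+r*((z-o[2])/r[:,2])[:,None]
def proj(c,P):
    Ti=np.linalg.inv(c["T"]); rv=cv2.Rodrigues(Ti[:3,:3])[0]
    return cv2.projectPoints(np.array(P,float).reshape(-1,1,3),rv,Ti[:3,3],c["K"],c["d"])[0].reshape(-1,2)
def crop(c,x0,y0,w,h,f,name):
    cv2.imwrite("pics/"+name+".png",cv2.resize(c["im"][y0:y0+h,x0:x0+w],None,fx=f,fy=f,interpolation=cv2.INTER_CUBIC))
E
python3 - <<'E'
from h import *
s=cam("side");c=cam("scene")
crop(s,270,110,100,130,4.5,"s_ch");crop(s,255,235,170,130,4.6,"s_ra")
crop(c,335,260,165,105,4.8,"c_ch");crop(c,195,195,155,125,4.8,"c_ra")
E
```

```text
(no output)
```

View pics/s_ch.png

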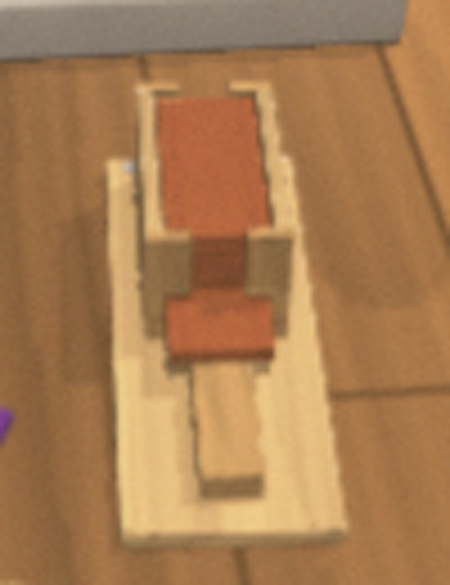

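View pics/s_ra.png

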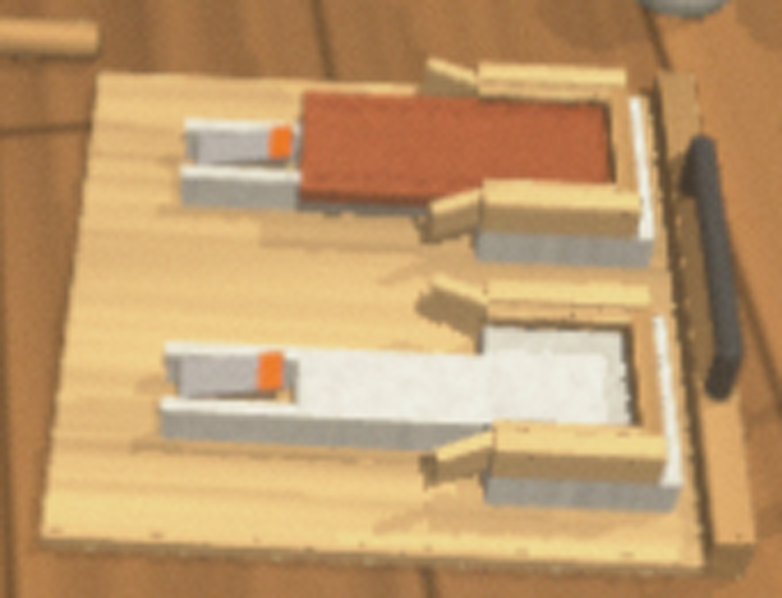

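View pics/c_ch.png

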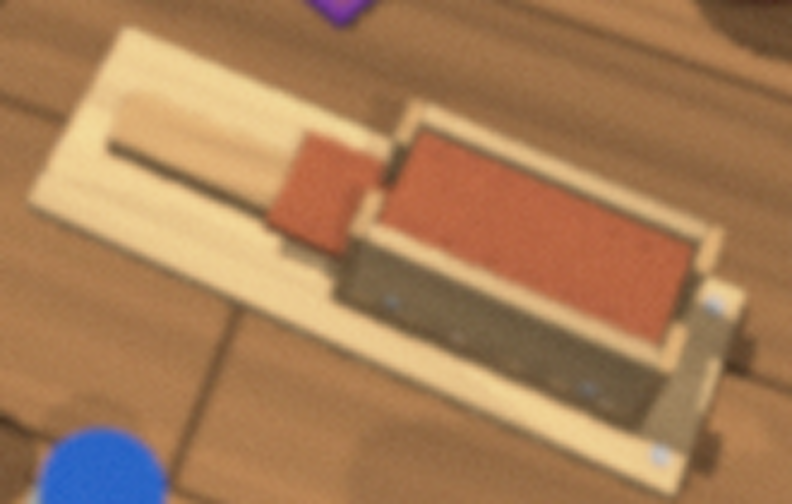

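View pics/c_ra.png

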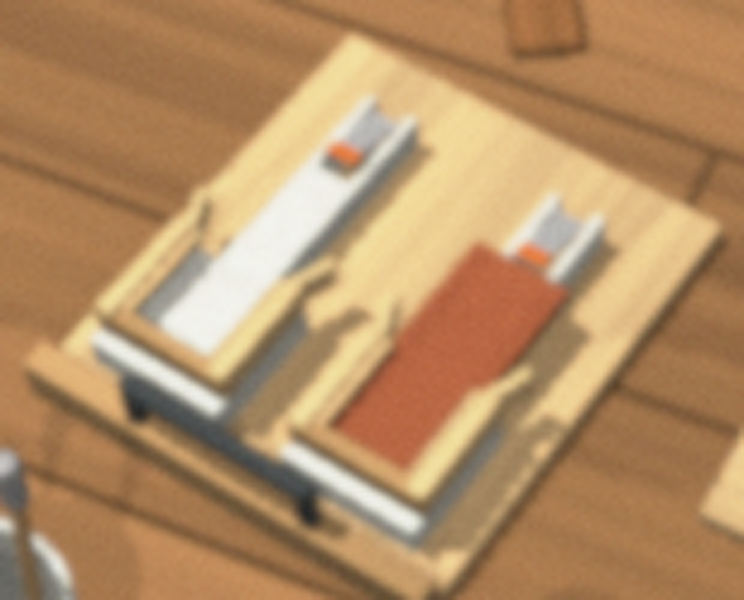

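Run:
```python
from h import *
np.set_printoptions(precision=4,suppress=True)
s=cam("side");c=cam("scene")
S=lambda p:np.array(p)/4.5+[270,110]-0.4
C=lambda p:np.array(p)/4.8+[335,260]-0.4
SR=lambda p:np.array(p)/4.6+[255,235]-0.4
CR=lambda p:np.array(p)/4.8+[195,195]-0.4
print("foot FL FR BL BR");print(onz(s,S([(123,533),(345,527),(107,160),(290,157)]),.012));print(onz(c,C([(128,28),(30,203),(745,292),(675,492)])[[0,1,2,3]],.012))
print("tile front L R");print(onz(s,S([(168,351),(272,349)]),.04));print(onz(c,C([(307,132),(268,208)]),.04))
print("tongue end");print(onz(s,S([(200,473),(262,471)]),.03));print(onz(c,C([(122,92),(107,145)]),.03))
print("stack top FL FR BL BR");print(onz(s,S([(163,233),(268,228),(160,98),(255,95)]),.08));print(onz(c,C([(428,133),(380,225),(690,240),(655,338)]),.08))
print("rack corners TL BL BR");print(onz(s,SR([(100,73),(42,540),(700,565)]),.012));print(onz(c,CR([(722,225),(352,35)]),.012))
print("bed E outer corners +y -y");print(onz(s,SR([(167,345),(163,403)]),.034));print(onz(c,CR([(412,118),(373,97)]),.034))
print("bed F outer");print(onz(s,SR([(186,122),(183,168)]),.034));print(onz(c,CR([(603,217),(556,197)]),.034))
print("backstop/guide top E (z54) outer back corners");print(onz(s,SR([(648,291),(665,455)]),.054));print(onz(c,CR([(222,388),(100,310)]),.054))
```

```text
foot FL FR BL BR
[[0.522  0.0694 0.012 ]
 [0.6388 0.0621 0.012 ]
 [0.5449 0.4094 0.012 ]
 [0.6631 0.4018 0.012 ]]
[[0.5222 0.0726 0.012 ]
 [0.6415 0.0646 0.012 ]
 [0.5454 0.4139 0.012 ]
 [0.6638 0.406  0.012 ]]
tile front L R
[[0.5581 0.1813 0.04  ]
 [0.6159 0.1774 0.04  ]]
[[0.5622 0.1828 0.04  ]
 [0.6115 0.1788 0.04  ]]
tongue end
[[0.5651 0.0919 0.03  ]
 [0.5979 0.0902 0.03  ]]
[[0.5717 0.0867 0.03  ]
 [0.6042 0.091  0.03  ]]
stack top FL FR BL BR
[[0.5611 0.2363 0.08  ]
 [0.6204 0.2354 0.08  ]
 [0.5746 0.3731 0.08  ]
 [0.6328 0.3712 0.08  ]]
[[0.5636 0.2401 0.08  ]
 [0.6216 0.2336 0.08  ]
 [0.5704 0.3728 0.08  ]
 [0.6274 0.3695 0.08  ]]
rack corners TL BL BR
[[ 0.469   0.003   0.012 ]
 [ 0.4286 -0.2491  0.012 ]
 [ 0.6913 -0.2897  0.012 ]]
[[ 0.4687  0.006   0.012 ]
 [ 0.4289 -0.244   0.012 ]]
bed E outer corners +y -y
[[ 0.4862 -0.1749  0.034 ]
 [ 0.482  -0.2035  0.034 ]]
[[ 0.4854 -0.1753  0.034 ]
 [ 0.4807 -0.2021  0.034 ]]
bed F outer
[[ 0.5061 -0.0517  0.034 ]
 [ 0.5021 -0.0791  0.034 ]]
[[ 0.5049 -0.0501  0.034 ]
 [ 0.5029 -0.079   0.034 ]]
backstop/guide top E (z54) outer back corners
[[ 0.6896 -0.1832  0.054 ]
 [ 0.6766 -0.2624  0.054 ]]
[[ 0.6939 -0.1779  0.054 ]
 [ 0.6778 -0.2588  0.054 ]]
```

Emit:
arm_command(
  series=[
    [[0,0,0,-0.1225,100],[0,0,0,-0.1225,100],[0,0,0,-0.1225,100],[0,0,0,-0.1225,100],[0,0,0,-0.1225,100]],
  ],
)

```text
t: 0.77
tool_pos: [0.1906, -0.6735, 0.2309]
orientation: [0.902, 0.432, 0.0, -0.0]
ft_force: [0.4, -0.1, 0.2]
finger_gap: 0.0913
```

Emit:
arm_command(
  series=[
    [[0,0,0,-0.1225,100],[0,0,0,-0.1225,100],[0,0,0,-0.1225,100],[0,0,0,-0.1225,100],[0,0,0,-0.1225,100]],
  ],
)

```text
t: 1.18
tool_pos: [0.1906, -0.6735, 0.2309]
orientation: [0.729, 0.684, 0.0, -0.0]
ft_force: [-0.3, 0.3, 0.2]
finger_gap: 0.0911
```

```bash
cat >> h.py <<'E'
def st():
    o=observe(); q=o["orientation"]; 
    from scipy.spatial.transform import Rotation as R
    M=R.from_quat(q).as_matrix(); return o,M,np.arctan2(M[1,0],M[0,0])
def goto(p,yaw=None):
    o,M,y=st(); d=M.T@(np.array(p)-o["tool_pos"])
    print("t",round(o["t"],2),"pos",o["tool_pos"].round(4),"yaw",round(y,4),"tilt",M[:,2].round(4),"F",o["ft_force"].round(1),"gap",round(o["finger_gap"],4)); print("shift tool",d.round(4),"roll",None if yaw is None else round(y-yaw,4))
E
python3 -c "
from h import *
goto([.5895,.198,.2],1.502)"
```

```text
t 1.18 pos [ 0.1906 -0.6735  0.2309] yaw 1.5069 tilt [-0.e+00  1.e-04 -1.e+00] F [-0.3  0.3  0.2] gap 0.0911
shift tool [0.8952 0.3424 0.031 ] roll 0.0049
```

Emit:
arm_command(
  series=[
    [[0.0298,0.0114,0.0,0,100],[0.0298,0.0114,0.0,0,100],[0.0298,0.0114,0.0,0,100],[0.0298,0.0114,0.0,0,100],[0.0298,0.0114,0.0,0,100]],
  ],
)

```text
t: 1.6
tool_pos: [0.2583, -0.5275, 0.2309]
orientation: [0.732, 0.682, -0.0, 0.0]
ft_force: [0.6, -0.5, -0.5]
finger_gap: 0.0913
```

Emit:
arm_command(
  series=[
    [[0.0298,0.0114,0.0,0,100],[0.0298,0.0114,0.0,0,100],[0.0298,0.0114,0.0,0,100],[0.0298,0.0114,0.0,0,100],[0.0298,0.0114,0.0,0,100]],
  ],
)

```text
t: 2.02
tool_pos: [0.3255, -0.3829, 0.2311]
orientation: [0.731, 0.682, -0.0, 0.0]
ft_force: [0.5, -1.1, 0.9]
finger_gap: 0.0915
```

Emit:
arm_command(
  series=[
    [[0.0298,0.0114,0.0,0,100],[0.0298,0.0114,0.0,0,100],[0.0298,0.0114,0.0,0,100],[0.0298,0.0114,0.0,0,100],[0.0298,0.0114,0.0,0,100]],
  ],
)

```text
t: 2.43
tool_pos: [0.3929, -0.2382, 0.2312]
orientation: [0.731, 0.682, 0.0, 0.0]
ft_force: [0.8, 0.7, 0.6]
finger_gap: 0.0911
```

Emit:
arm_command(
  series=[
    [[0.0298,0.0114,0.0,0,100],[0.0298,0.0114,0.0,0,100],[0.0298,0.0114,0.0,0,100],[0.0298,0.0114,0.0,0,100],[0.0298,0.0114,0.0,0,100]],
  ],
)

```text
t: 2.85
tool_pos: [0.4602, -0.0934, 0.2312]
orientation: [0.731, 0.682, 0.0, 0.0]
ft_force: [0.8, -0.8, -0.5]
finger_gap: 0.0914
```

```bash
python3 -c "
from h import *
goto([.5895,.198,.2],1.502)
w=cam('wrist'); cv2.imwrite('pics/w1.png',w['im'])"
```

```text
t 2.85 pos [ 0.4602 -0.0934  0.2312] yaw 1.5008 tilt [ 6.e-04 -2.e-04 -1.e+00] F [ 0.8 -0.8 -0.5] gap 0.0914
shift tool [0.2997 0.1086 0.0312] roll -0.0012
```

View pics/w1.png

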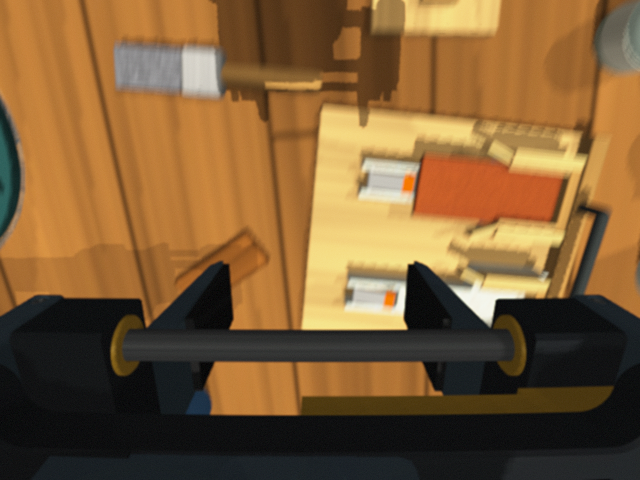

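Emit:
arm_command(
  series=[
    [[0.03,0.018,0.0,0,100],[0.03,0.018,0.0,0,100],[0.03,0.018,0.0,0,100],[0.03,0.018,0.0,0,100],[0.03,0.018,0.0,0,100]],
  ],
)

```text
t: 3.32
tool_pos: [0.5608, 0.05, 0.2311]
orientation: [0.731, 0.682, 0.0, 0.0]
ft_force: [0.9, -1.0, -0.1]
finger_gap: 0.0912
```

Emit:
arm_command(
  series=[
    [[0.01,0.018,0.0,0,100],[0.01,0,0.0,0,100],[0.0,0,0.0,0,100],[0.0,0,0.0,0,100],[0,0,0,0,100]],
  ],
)

```text
t: 3.73
tool_pos: [0.5786, 0.0664, 0.2308]
orientation: [0.732, 0.682, -0.0, -0.0]
ft_force: [0.6, 0.2, 0.1]
finger_gap: 0.0913
```

```bash
python3 -c "
from h import *
goto([.5895,.198,.2],1.502)
w=cam('wrist'); cv2.imwrite('pics/w2.png',w['im'])"
```

```text
t 3.73 pos [0.5786 0.0664 0.2308] yaw 1.5004 tilt [-5.e-04 -1.e-04 -1.e+00] F [0.6 0.2 0.1] gap 0.0913
shift tool [0.1321 0.0017 0.0308] roll -0.0016
```

View pics/w2.png

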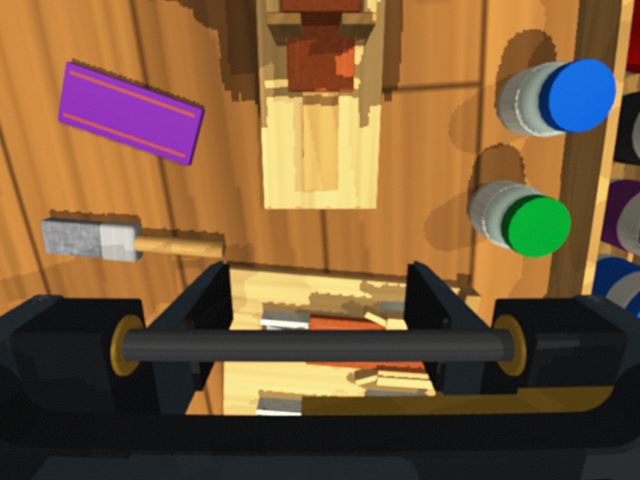

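```bash
python3 -c "
from h import *
np.set_printoptions(precision=4,suppress=True)
w=cam('wrist'); crop(w,240,0,160,120,5,'w2c')
print(onz(w,[(577,95),(536,226)],.085), 'jars lid centre')
print(onz(w,[(264,208),(376,208)],.012),'foot front')
print(onz(w,[(303,190),(338,190)],.03),'tongue end')
"
```

```text
[[0.7925 0.1604 0.085 ]
 [0.7695 0.0533 0.085 ]] jars lid centre
[[0.5211 0.0709 0.012 ]
 [0.64   0.0624 0.012 ]] foot front
[[0.5651 0.09   0.03  ]
 [0.5999 0.0876 0.03  ]] tongue end
```

View pics/w2c.png

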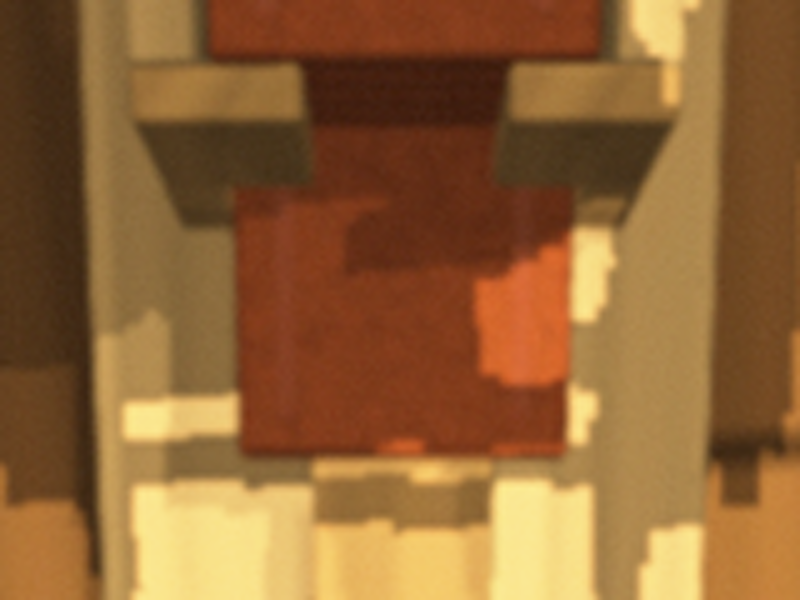

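```bash
python3 -c "
from h import *
np.set_printoptions(precision=4,suppress=True)
w=cam('wrist'); 
f=lambda p:np.array(p)/5+[240,0]-.4
print('tile FL FR',onz(w,f([(243,447),(565,447)]),.04),'sides near posts',onz(w,f([(237,190),(572,190)]),.04))
print('post bottoms',onz(w,f([(305,187),(497,187)]),.044))
goto([.5895,.198,.034],1.502)
"
```

```text
tile FL FR [[0.5601 0.1839 0.04  ]
 [0.618  0.1798 0.04  ]] sides near posts [[0.563  0.226  0.04  ]
 [0.6211 0.2218 0.04  ]]
post bottoms [[0.575  0.2247 0.044 ]
 [0.6079 0.2223 0.044 ]]
t 3.88 pos [0.5789 0.0663 0.2311] yaw 1.4999 tilt [ 0.0001 -0.     -1.    ] F [ 0.2 -0.3  0.7] gap 0.0915
shift tool [0.1321 0.0012 0.1971] roll -0.0021
```

Emit:
arm_command(
  series=[
    [[0.03,0.001,0.005,0,100],[0.035,0.001,0.01,0,100],[0.035,0.0,0.01,0,100],[0.025,0.0,0.015,0,100],[0.01,0,0.02,0,100]],
  ],
)

```text
t: 4.3
tool_pos: [0.5916, 0.2041, 0.1717]
orientation: [0.731, 0.682, 0.001, 0.0]
ft_force: [0.2, 0.2, -0.6]
finger_gap: 0.0913
```

Emit:
arm_command(
  series=[
    [[0,0,0.03,0,100],[0,0,0.03,0,100],[0,0,0.015,0,100],[0,0,0.0,0,100],[0,0,0,0,100]],
  ],
)

```text
t: 4.72
tool_pos: [0.5908, 0.2012, 0.0961]
orientation: [0.732, 0.682, -0.0, -0.0]
ft_force: [1.0, 0.2, -0.4]
finger_gap: 0.0913
```

```bash
python3 -c "
from h import *
goto([.5904,.201,.034],1.502)
w=cam('wrist'); cv2.imwrite('pics/w3.png',w['im'])
w=cam('side'); crop(w,250,80,140,160,3.6,'s3')"
```

```text
t 4.72 pos [0.5908 0.2012 0.0961] yaw 1.5002 tilt [-9.e-04 -3.e-04 -1.e+00] F [ 1.   0.2 -0.4] gap 0.0913
shift tool [-0.0002 -0.0003  0.0621] roll -0.0018
```

View pics/w3.png

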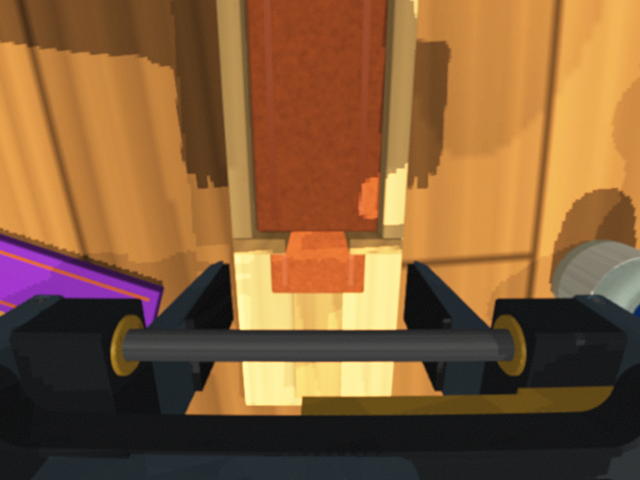

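View pics/s3.png

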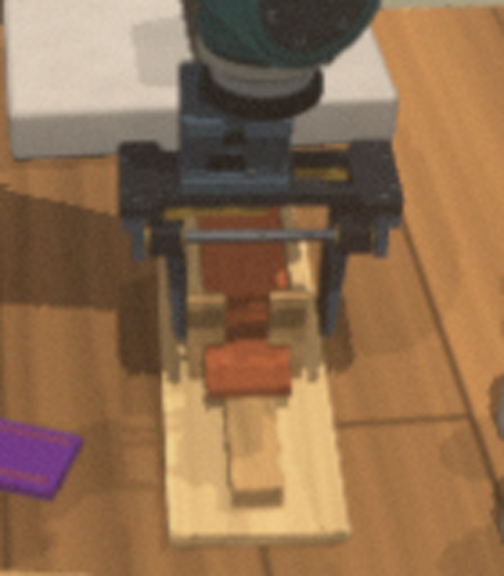

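Emit:
arm_command(
  series=[
    [[0,0,0.02,0,100],[0,0,0.02,0,100],[0,0,0.014,0,100],[0,0,0.008,0,100],[0,0,0,0,100]],
  ],
)

```text
t: 5.23
tool_pos: [0.5905, 0.2014, 0.0332]
orientation: [0.731, 0.682, -0.001, -0.0]
ft_force: [-0.3, -0.3, 0.2]
finger_gap: 0.0915
```

Emit:
arm_command(
  series=[
    [[0,0,0,0,60],[0,0,0,0,50],[0,0,0,0,50],[0,0,0,0,50],[0,0,0,0,50]],
  ],
  force=30,
)

```text
t: 5.65
tool_pos: [0.591, 0.2017, 0.0345]
orientation: [0.731, 0.682, 0.0, 0.0]
ft_force: [-1.9, -0.2, 0.6]
finger_gap: 0.0605
```

```bash
python3 -c "
from h import *
goto([.5904,.201,.034],1.502)"
```

```text
t 5.65 pos [0.591  0.2017 0.0345] yaw 1.5008 tilt [ 6.e-04  2.e-04 -1.e+00] F [-1.9 -0.2  0.6] gap 0.0605
shift tool [-0.0007 -0.0006  0.0005] roll -0.0012
```

Emit:
arm_command(
  series=[
    [[0,0,0,0,40],[-0.002,0,0,0,40],[-0.004,0,0,0,40],[-0.007,0,0,0,40],[-0.007,0,0,0,40]],
  ],
  force=42,
)

```text
t: 6.07
tool_pos: [0.5901, 0.1825, 0.0345]
orientation: [0.731, 0.682, 0.001, -0.0]
ft_force: [1.5, 11.7, 1.7]
finger_gap: 0.0598
```

```bash
python3 -c "
from h import *
goto([.5904,.201,.034],1.502)
w=cam('wrist'); cv2.imwrite('pics/w4.png',w['im'])"
```

```text
t 6.07 pos [0.5901 0.1825 0.0345] yaw 1.5006 tilt [ 0.0016  0.0015 -1.    ] F [ 1.5 11.7  1.7] gap 0.0598
shift tool [ 0.0185 -0.001   0.0005] roll -0.0014
```

View pics/w4.png

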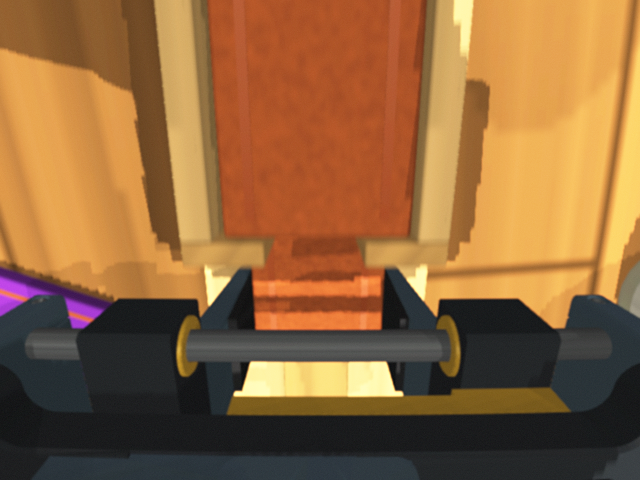

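Emit:
arm_command(
  series=[
    [[-0.008,0,0,0,40],[-0.008,0,0,0,40],[-0.008,0,0,0,40],[-0.008,0,0,0,40],[-0.008,0,0,0,40]],
  ],
)

```text
t: 6.53
tool_pos: [0.5872, 0.1421, 0.0345]
orientation: [0.731, 0.682, 0.001, 0.0]
ft_force: [0.6, 5.5, 4.1]
finger_gap: 0.0598
```

Emit:
arm_command(
  series=[
    [[-0.008,0,0,0,40],[-0.008,0,0,0,40],[-0.008,0,0,0,40],[-0.008,0,0,0,40],[-0.008,0,0,0,40]],
  ],
)

```text
t: 6.95
tool_pos: [0.5844, 0.1017, 0.0345]
orientation: [0.731, 0.682, 0.001, 0.0]
ft_force: [1.2, 4.2, 5.4]
finger_gap: 0.0595
```

```bash
python3 -c "
from h import *
goto([.5904,.201,.034],1.502)
w=cam('wrist'); cv2.imwrite('pics/w5.png',w['im'])"
```

```text
t 6.95 pos [0.5844 0.1017 0.0345] yaw 1.5007 tilt [ 1.3e-03  5.0e-04 -1.0e+00] F [1.2 4.2 5.4] gap 0.0595
shift tool [ 0.0994 -0.001   0.0005] roll -0.0013
```

View pics/w5.png

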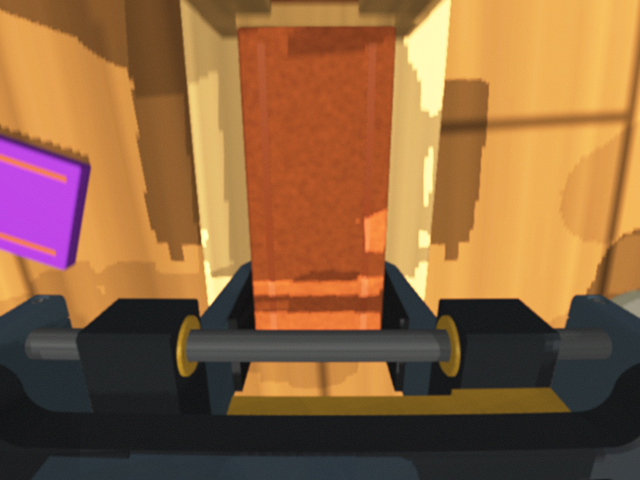

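Emit:
arm_command(
  series=[
    [[-0.008,0,0,0,40],[-0.008,0,0,0,40],[-0.008,0,0,0,40],[-0.004,0,0,0,40],[0,0,0,0,40]],
  ],
)

```text
t: 7.42
tool_pos: [0.5823, 0.0729, 0.0344]
orientation: [0.732, 0.682, 0.0, 0.0]
ft_force: [0.0, -6.2, 8.2]
finger_gap: 0.0593
```

```bash
python3 -c "
from h import *
goto([.5904,.201,.034],1.502)
w=cam('wrist'); cv2.imwrite('pics/w6.png',w['im'])
w=cam('side'); crop(w,250,80,140,160,3.6,'s6')"
```

```text
t 7.42 pos [0.5823 0.0729 0.0344] yaw 1.5003 tilt [ 9.e-04 -1.e-04 -1.e+00] F [ 0.  -6.2  8.2] gap 0.0593
shift tool [ 0.1283 -0.0009  0.0004] roll -0.0017
```

View pics/w6.png

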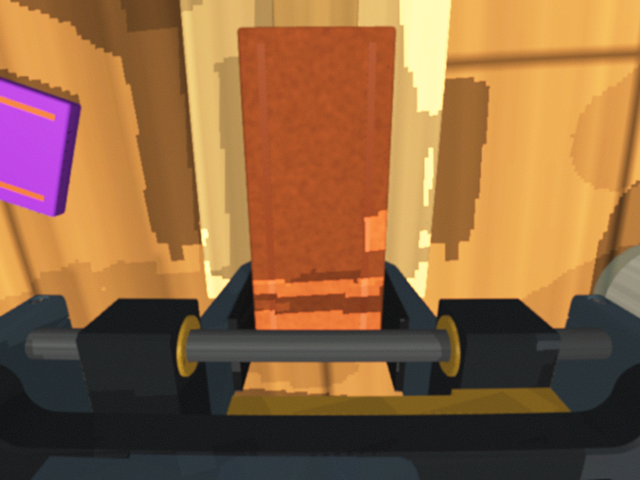

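View pics/s6.png

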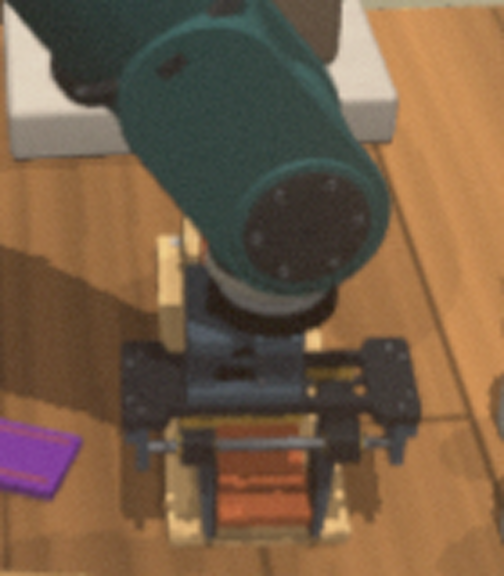

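Emit:
arm_command(
  series=[
    [[0,0,-0.01,0,40],[0,0,-0.02,0,40],[0,0,-0.03,0,40],[0,0,-0.03,0,40],[0,0,-0.02,0,40]],
  ],
)

```text
t: 7.93
tool_pos: [0.5821, 0.0738, 0.1467]
orientation: [0.731, 0.682, 0.0, 0.0]
ft_force: [1.0, -0.2, -0.8]
finger_gap: 0.0596
```

```bash
python3 -c "
from h import *
np.set_printoptions(precision=4,suppress=True)
goto([.471,-.187,.14],-.157)
w=cam('wrist'); cv2.imwrite('pics/w7.png',w['im'])
w=cam('side'); cv2.imwrite('pics/s7.png',w['im'])"
```

```text
t 7.93 pos [0.5821 0.0738 0.1467] yaw 1.5009 tilt [ 0.0012  0.0001 -1.    ] F [ 1.  -0.2 -0.8] gap 0.0596
shift tool [-0.2679 -0.0926  0.0065] roll 1.6579
```

View pics/w7.png

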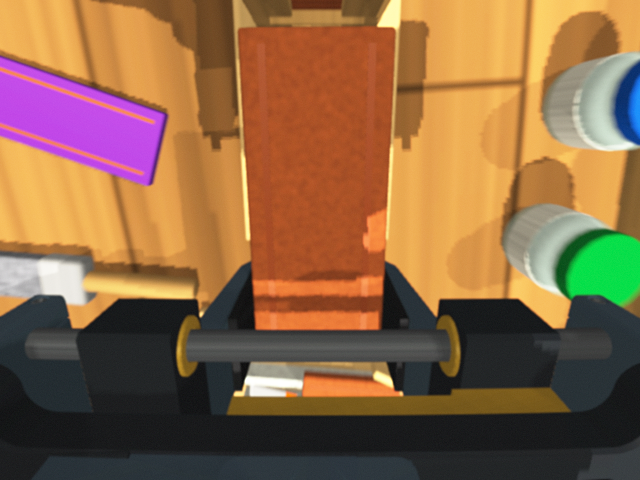

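View pics/s7.png

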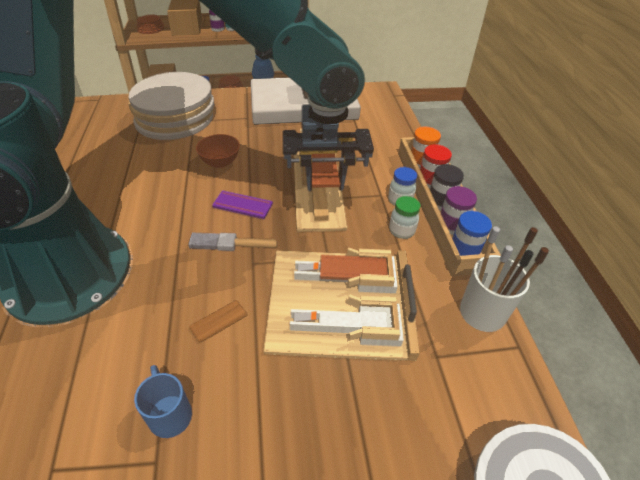

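```bash
python3 -c "
from h import *
np.set_printoptions(precision=4,suppress=True)
w=cam('wrist');o,M,y=st()
g=cv2.cvtColor(w['im'],cv2.COLOR_BGR2HSV)
for dz in(.0055,):
  P=onz(w,[(239.5,28),(394,28),(253.5,270),(385,270)],o['tool_pos'][2]+dz); print((P-o['tool_pos'])@M)
"
```

```text
[[ 0.1187 -0.0284 -0.0055]
 [ 0.1187  0.0297 -0.0054]
 [ 0.0209 -0.0281 -0.0056]
 [ 0.0208  0.0313 -0.0054]]
```

Emit:
arm_command(
  series=[
    [[0,0,0,0.11,40],[0,0,0,0.11,40],[0,0,0,0.11,40],[0,0,0,0.11,40],[0,0,0,0.11,40]],
  ],
)

```text
t: 8.5
tool_pos: [0.5807, 0.0737, 0.1422]
orientation: [0.89, 0.455, -0.001, -0.0]
ft_force: [-0.7, 0.6, -1.5]
finger_gap: 0.0594
```

Emit:
arm_command(
  series=[
    [[0,0,0,0.11,40],[0,0,0,0.11,40],[0,0,0,0.11,40],[0,0,0,0.11,40],[0,0,0,0.11,40]],
  ],
)

```text
t: 8.92
tool_pos: [0.5807, 0.0737, 0.1422]
orientation: [0.981, 0.196, -0.001, -0.0]
ft_force: [0.0, 0.2, -1.9]
finger_gap: 0.0599
```

Emit:
arm_command(
  series=[
    [[0,0,0,0.11,40],[0,0,0,0.11,40],[0,0,0,0.11,40],[0,0,0,0.11,40],[0,0,0,0.11,40]],
  ],
)

```text
t: 9.33
tool_pos: [0.5806, 0.0737, 0.1422]
orientation: [0.997, -0.077, -0.001, 0.0]
ft_force: [0.4, -0.3, -2.3]
finger_gap: 0.0594
```

```bash
python3 -c "
from h import *
goto([.441,-.187,.14],-.157)
w=cam('scene'); crop(w,330,230,180,140,4.4,'c8')"
```

```text
t 9.33 pos [0.5806 0.0737 0.1422] yaw -0.1546 tilt [-2.9e-03 -2.0e-04 -1.0e+00] F [ 0.4 -0.3 -2.3] gap 0.0594
shift tool [-0.0978  0.2791  0.0026] roll 0.0024
```

View pics/c8.png

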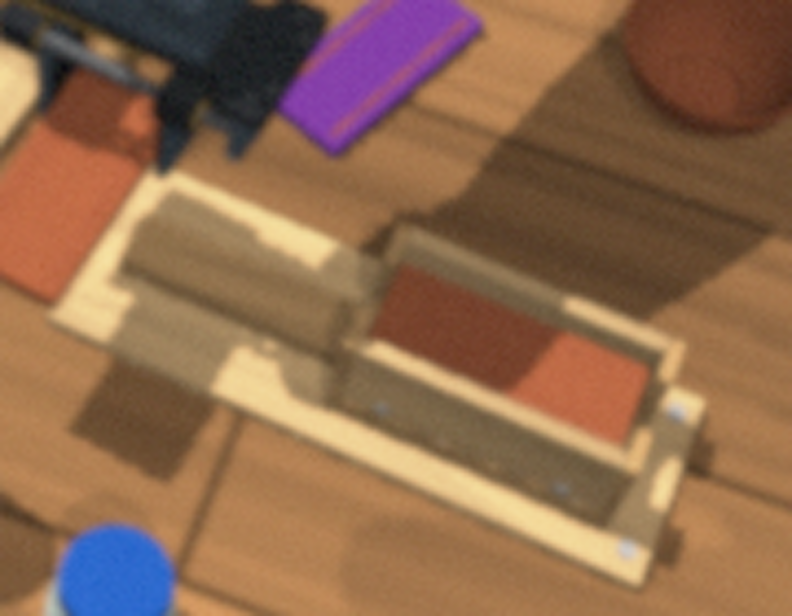

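Emit:
arm_command(
  series=[
    [[-0.01,0.028,0,0,40],[-0.01,0.028,0,0,40],[-0.01,0.028,0,0,40],[-0.01,0.028,0,0,40],[-0.01,0.028,0,0,40]],
  ],
)

```text
t: 9.8
tool_pos: [0.5098, -0.058, 0.1427]
orientation: [0.997, -0.073, -0.001, -0.0]
ft_force: [1.0, -0.4, -1.2]
finger_gap: 0.0599
```

Emit:
arm_command(
  series=[
    [[-0.01,0.028,0,0.002,40],[-0.01,0.028,0,0,40],[-0.01,0.028,0,0,40],[-0.01,0.028,0,0,40],[-0.008,0.027,0,0,40]],
  ],
)

```text
t: 10.22
tool_pos: [0.4413, -0.188, 0.1428]
orientation: [0.997, -0.074, -0.001, -0.0]
ft_force: [0.7, -0.4, -1.9]
finger_gap: 0.0599
```

Emit:
arm_command(
  series=[
    [[0,0,0,0,40],[0,0,0,0,40],[0,0,0,0,40],[0,0,0,0,40],[0,0,0,0,40]],
  ],
)

```text
t: 10.63
tool_pos: [0.4435, -0.1865, 0.1437]
orientation: [0.997, -0.075, -0.0, -0.0]
ft_force: [0.5, 0.3, -1.9]
finger_gap: 0.0598
```

```bash
python3 -c "
from h import *
goto([.441,-.187,.14],-.157)
w=cam('wrist'); cv2.imwrite('pics/w9.png',w['im'])
w=cam('side'); crop(w,255,225,180,140,4.4,'s9')"
```

```text
t 10.63 pos [ 0.4435 -0.1865  0.1437] yaw -0.1493 tilt [-4.e-04  2.e-04 -1.e+00] F [ 0.5  0.3 -1.9] gap 0.0598
shift tool [-0.0024  0.0008  0.0037] roll 0.0077
```

View pics/w9.png

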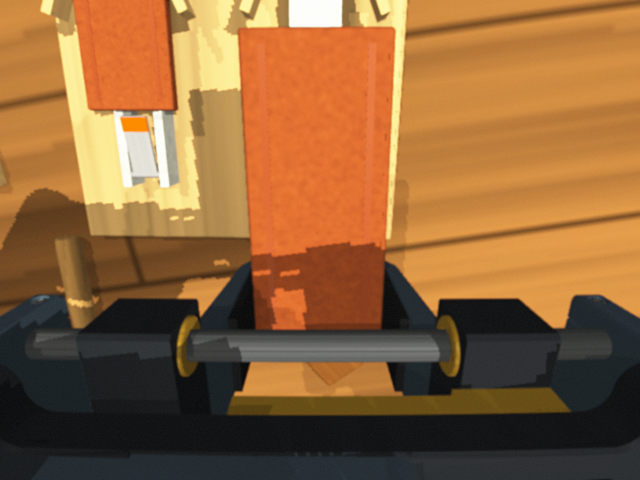

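View pics/s9.png

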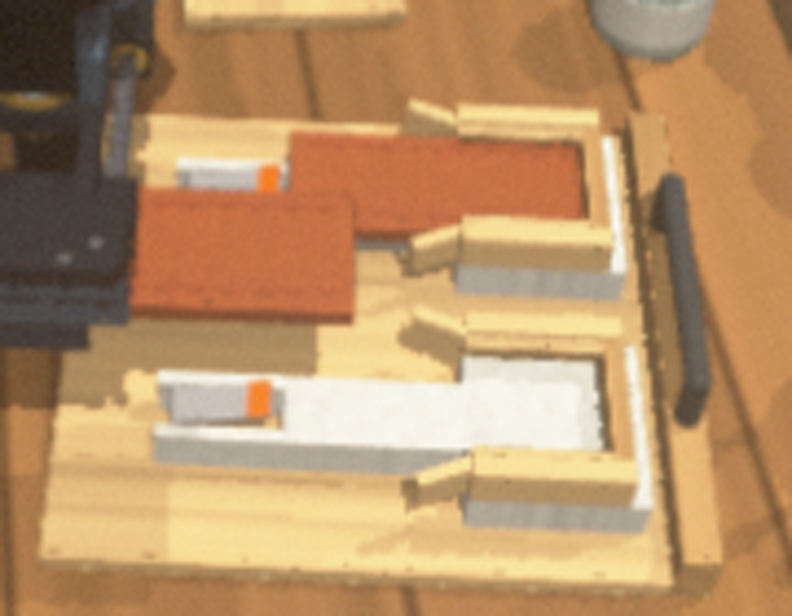

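Run:
```python
from h import *
np.set_printoptions(precision=4,suppress=True)
w=cam('wrist');o,M,y=st(); cv2.imwrite('pics/w9a.png',cv2.resize(w['im'][0:40,240:400],None,fx=5,fy=5)); 
cv2.imwrite('pics/w9b.png',cv2.resize(w['im'][0:250,30:190],None,fx=2.4,fy=2.4))
np.save('w9.npy',w['im'])
```

```text
(no output)
```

View pics/w9a.png

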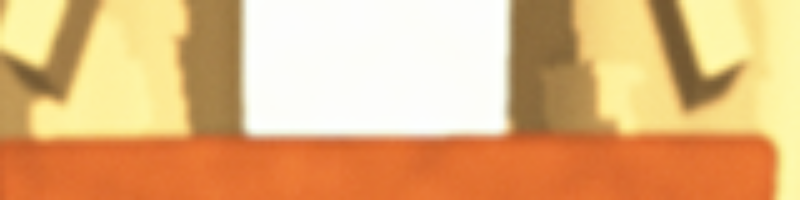

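View pics/w9b.png

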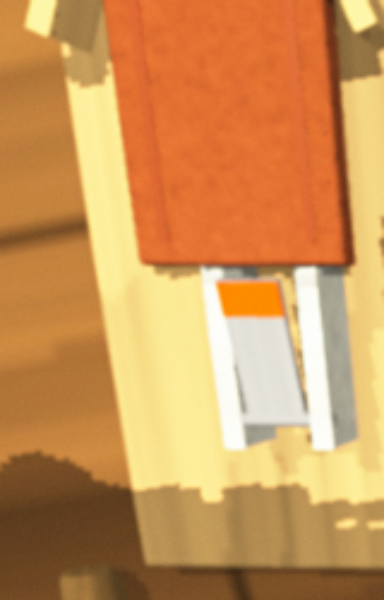

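Run:
```python
from h import *
np.set_printoptions(precision=4,suppress=True)
w=cam('wrist');o,M,y=st()
def t(n,p,z): P=(onz(w,p,z)-o['tool_pos'])@M; print(n,P[:,:2].tolist()); return P
def dirs(P,n): d=P[0]-P[1]; print(n,"rel yaw about tool z",np.arctan2(d[1],d[0]))
b=t('bedE',[(288.5,20),(341.3,20),(288.6,1),(341.8,1)],.034); print('mid',(b[0]+b[1])[:2]/2,(b[2]+b[3])[:2]/2)
dirs(t('Fl',[(113.9,112),(123.3,187)],.034),'Fl');dirs(t('Fr',[(162.2,112),(169.3,187)],.034),'Fr')
dirs(t('board',[(55.5,16.4),(90.1,235)],.012),'board')
t('flare tips top z54',[(240+62/5,100/5),(240+690/5,107/5)],.034+.0)
print(o['tool_pos'],y)
```

```text
bedE [[0.1511834693165698, -0.01902293573118319], [0.15115972093310148, 0.015673458819655477], [0.16236798852828271, -0.0187284689766518], [0.16234557451599776, 0.01582746663486932]]
mid [ 0.1512 -0.0017] [ 0.1624 -0.0015]
Fl [[0.0944033049452971, -0.14371462143875155], [0.041158039501020934, -0.14496686334625813]]
Fl rel yaw about tool z 0.023514036341713798
Fr [[0.09396461334906596, -0.1091292575818899], [0.04096991993053752, -0.11017266323364895]]
Fr rel yaw about tool z 0.01968632687252602
board [[0.1622354668195029, -0.18941388498800774], [-0.0027990971068173284, -0.19223639441773593]]
board rel yaw about tool z 0.01710086795939995
flare tips top z54 [[0.1513180401375707, -0.04277919022996368], [0.15043017408664935, 0.039856568899304]]
[ 0.4434 -0.1869  0.1439] -0.15016835030083914
```

Emit:
arm_command(
  series=[
    [[0,-0.002,0,0.013,40],[0.005,-0.0025,0.005,0,40],[0.012,0,0.02,0,40],[0.01,0,0.02,0,40],[0.002,0,0.02,0,40]],
  ],
)

```text
t: 11.25
tool_pos: [0.4746, -0.1879, 0.0782]
orientation: [0.997, -0.082, 0.001, 0.0]
ft_force: [0.6, -0.1, -1.8]
finger_gap: 0.0598
```

Emit:
arm_command(
  series=[
    [[0,0,0.01,0,40],[0,0,0.005,0,40],[0,0,0,0,40],[0,0,0,0,40],[0,0,0,0,40]],
  ],
)

```text
t: 11.67
tool_pos: [0.473, -0.1878, 0.0648]
orientation: [0.997, -0.082, 0.001, 0.0]
ft_force: [1.0, 0.3, -1.3]
finger_gap: 0.0597
```

```bash
python3 -c "
from h import *
goto([.4726,-.187,.041],-.163)
w=cam('wrist'); cv2.imwrite('pics/w10.png',w['im'])
w=cam('side'); crop(w,255,225,180,140,4.4,'s10')"
```

```text
t 11.67 pos [ 0.473  -0.1878  0.0648] yaw -0.1643 tilt [ 1.1e-03 -5.0e-04 -1.0e+00] F [ 1.   0.3 -1.3] gap 0.0597
shift tool [-0.0005 -0.0007  0.0238] roll -0.0013
```

View pics/w10.png

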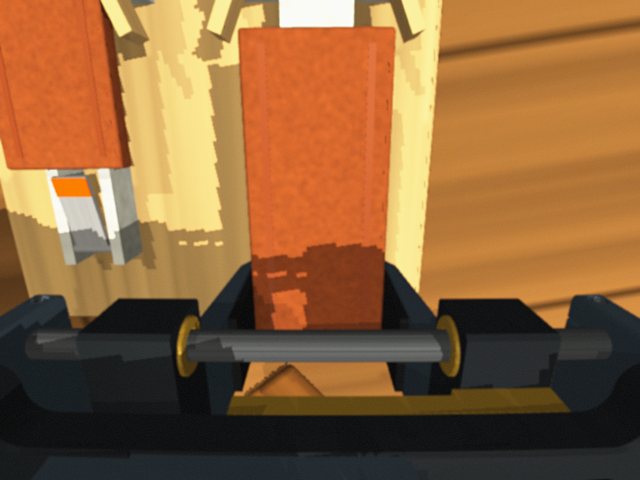

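View pics/s10.png

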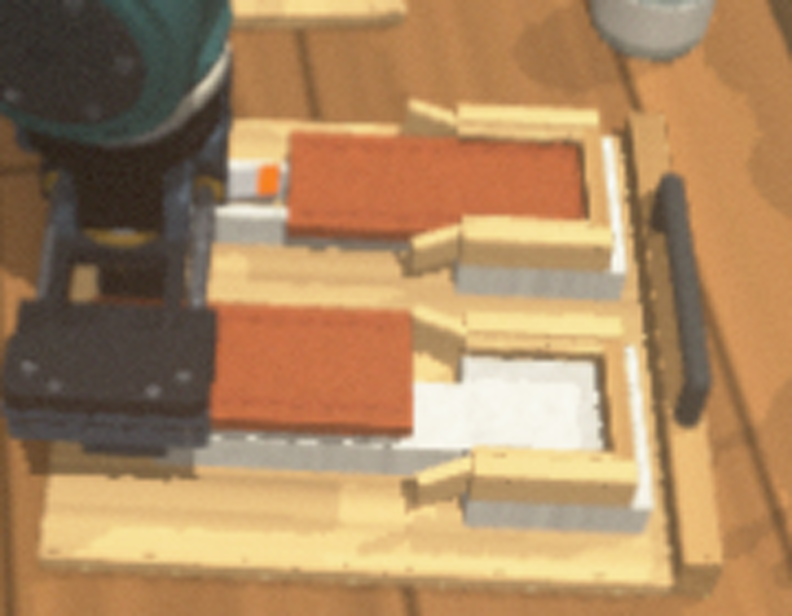

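Emit:
arm_command(
  series=[
    [[0,0,0.006,0,40],[0,0,0.006,0,40],[0,0,0.006,0,40],[0,0,0.004,0,40],[0,0,0.002,0,40]],
  ],
)

```text
t: 12.18
tool_pos: [0.4725, -0.1876, 0.0391]
orientation: [0.997, -0.082, -0.0, -0.0]
ft_force: [1.1, 0.1, 0.0]
finger_gap: 0.0596
```

```bash
python3 -c "
from h import *
np.set_printoptions(precision=4,suppress=True)
goto([.4726,-.187,.041],-.163)
w=cam('wrist'); cv2.imwrite('pics/w11.png',w['im']);cv2.imwrite('pics/w11a.png',cv2.resize(w['im'][0:80,180:440],None,fx=3,fy=3))
w=cam('side'); crop(w,255,225,180,140,4.4,'s11')"
```

```text
t 12.18 pos [ 0.4725 -0.1876  0.0391] yaw -0.1643 tilt [-0.0004  0.0002 -1.    ] F [1.1 0.1 0. ] gap 0.0596
shift tool [ 0.     -0.0006 -0.0019] roll -0.0013
```

View pics/w11a.png

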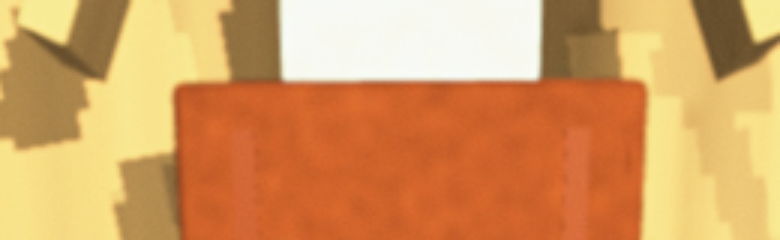

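View pics/s11.png

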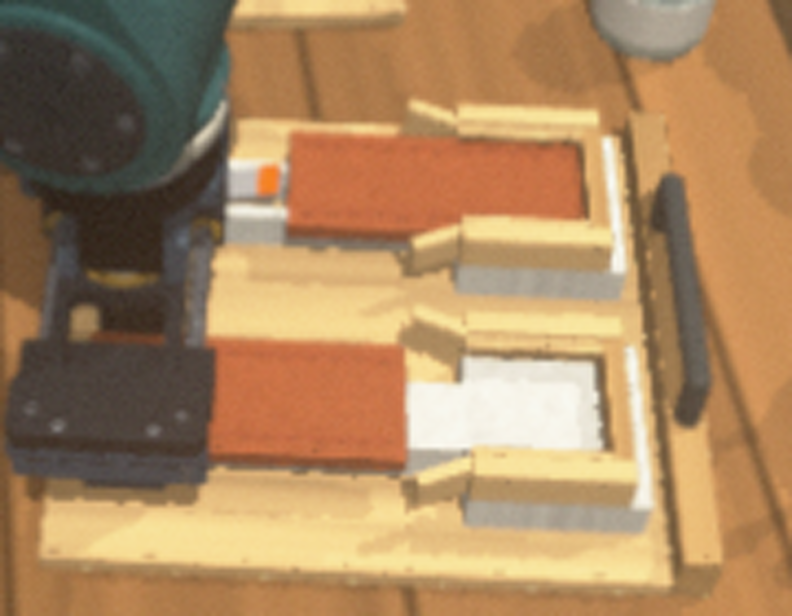

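Emit:
arm_command(
  series=[
    [[0.005,0,0,0,40],[0.006,0,0,0,40],[0.006,0,0,0,40],[0.006,0,0,0,40],[0.006,0,0,0,40]],
  ],
)

```text
t: 12.7
tool_pos: [0.5021, -0.1925, 0.0401]
orientation: [0.997, -0.082, 0.0, 0.0]
ft_force: [-0.6, 0.3, 0.2]
finger_gap: 0.0597
```

```bash
python3 -c "
from h import *
np.set_printoptions(precision=4,suppress=True)
goto([.4726,-.187,.041],-.163)
w=cam('wrist'); cv2.imwrite('pics/w12a.png',cv2.resize(w['im'][0:80,180:440],None,fx=3,fy=3))"
```

```text
t 12.7 pos [ 0.5021 -0.1925  0.0401] yaw -0.1641 tilt [ 0.0003 -0.0001 -1.    ] F [-0.6  0.3  0.2] gap 0.0597
shift tool [-0.03   -0.0006 -0.0009] roll -0.0011
```

View pics/w12a.png

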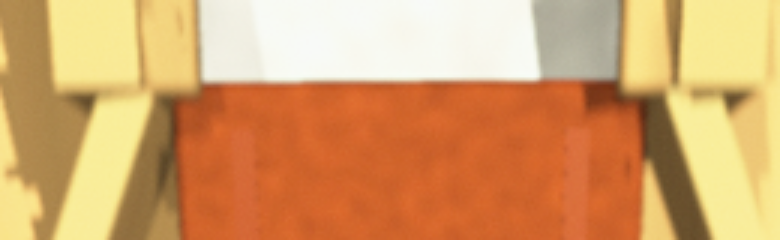

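Emit:
arm_command(
  series=[
    [[0.005,0,0.0005,0,40],[0.006,0,0.0005,0,40],[0.007,0,0,0,40],[0.007,0,0,0,40],[0.007,0,0,0,40]],
  ],
)

```text
t: 13.17
tool_pos: [0.5335, -0.1977, 0.0389]
orientation: [0.997, -0.082, 0.0, 0.0]
ft_force: [-2.3, 0.9, 0.2]
finger_gap: 0.0597
```

```bash
python3 -c "
from h import *
np.set_printoptions(precision=4,suppress=True)
goto([.606-.049*.987,-.2088+.049*.163,.039],-.163)
w=cam('wrist'); cv2.imwrite('pics/w13.png',w['im'])"
```

```text
t 13.17 pos [ 0.5335 -0.1977  0.0389] yaw -0.1642 tilt [ 0. -0. -1.] F [-2.3  0.9  0.2] gap 0.0597
shift tool [ 0.0243 -0.0009 -0.0001] roll -0.0012
```

View pics/w13.png

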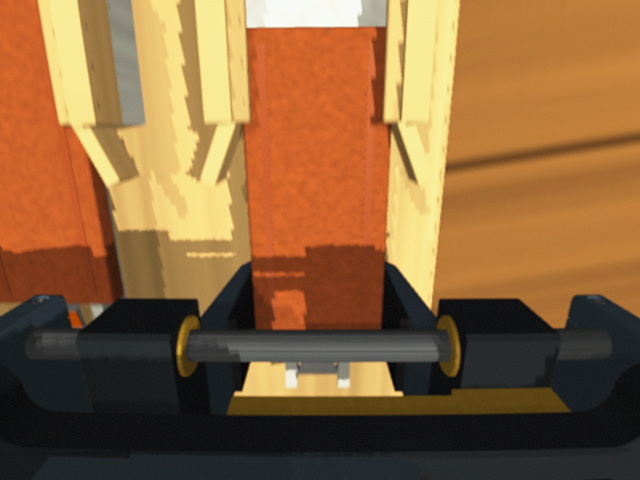

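Emit:
arm_command(
  series=[
    [[0.005,0,0,0,40],[0.005,0,0,0,40],[0.005,0,0,0,40],[0.004,0,0,0,40],[0.002,0,0,0,40]],
  ],
)

```text
t: 13.63
tool_pos: [0.5541, -0.2011, 0.039]
orientation: [0.997, -0.082, 0.0, 0.0]
ft_force: [0.2, -0.2, -0.7]
finger_gap: 0.0593
```

Emit:
arm_command(
  series=[
    [[0.001,0,0,0,40],[0.001,0,0,0,40],[0.001,0,0,0,40],[0.001,0,0,0,40],[0.0,0,0,0,40]],
  ],
)

```text
t: 14.05
tool_pos: [0.557, -0.2015, 0.0388]
orientation: [0.997, -0.082, -0.0, -0.0]
ft_force: [-3.4, 0.9, -1.5]
finger_gap: 0.0597
```

```bash
python3 -c "
from h import *
np.set_printoptions(precision=4,suppress=True)
goto([.606-.049*.987,-.2088+.049*.163,.039],-.163)
w=cam('wrist'); cv2.imwrite('pics/w14.png',w['im'])"
```

```text
t 14.05 pos [ 0.557  -0.2015  0.0388] yaw -0.1643 tilt [-0.0009  0.0004 -1.    ] F [-3.4  0.9 -1.5] gap 0.0597
shift tool [ 0.0005 -0.0008 -0.0002] roll -0.0013
```

View pics/w14.png

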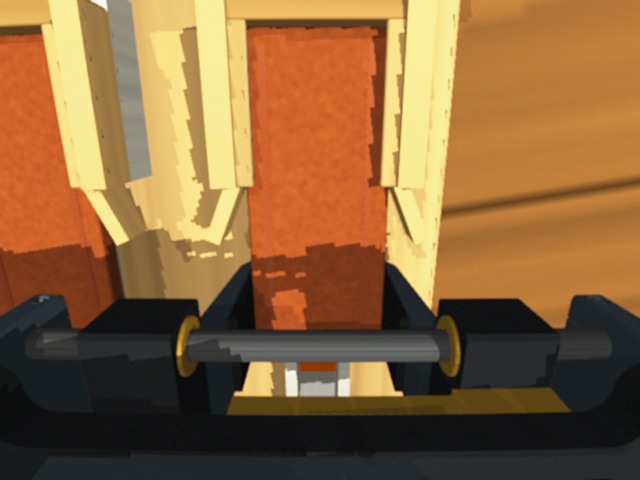

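Emit:
arm_command(
  series=[
    [[0.001,0,0,0,40],[0.001,0,0,0,40],[0.001,0,0,0,40],[0.0,0,0,0,40],[0.0,0,0,0,40]],
  ],
)

```text
t: 14.52
tool_pos: [0.5573, -0.2014, 0.0384]
orientation: [0.997, -0.082, -0.003, -0.001]
ft_force: [-21.2, 1.2, 14.5]
finger_gap: 0.0598
```

```bash
python3 -c "
from h import *
goto([.606-.049*.987,-.2088+.049*.163,.039],-.163)
w=cam('wrist'); cv2.imwrite('pics/w15a.png',cv2.resize(w['im'][0:80,180:440],None,fx=3,fy=3));s=cam('side'); crop(s,255,225,180,140,4.4,'s15')"
```

```text
t 14.52 pos [ 0.5573 -0.2014  0.0384] yaw -0.164 tilt [-0.0065  0.002  -1.    ] F [-21.2   1.2  14.5] gap 0.0598
shift tool [ 0.0003 -0.0006 -0.0006] roll -0.001
```

View pics/w15a.png

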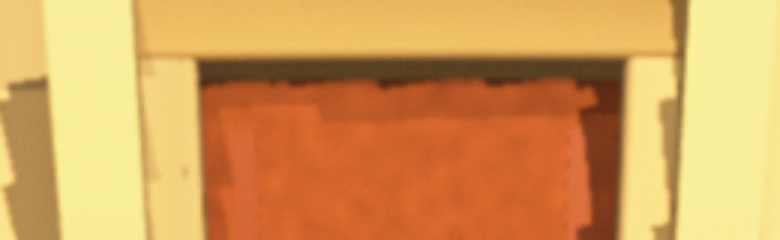

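View pics/s15.png

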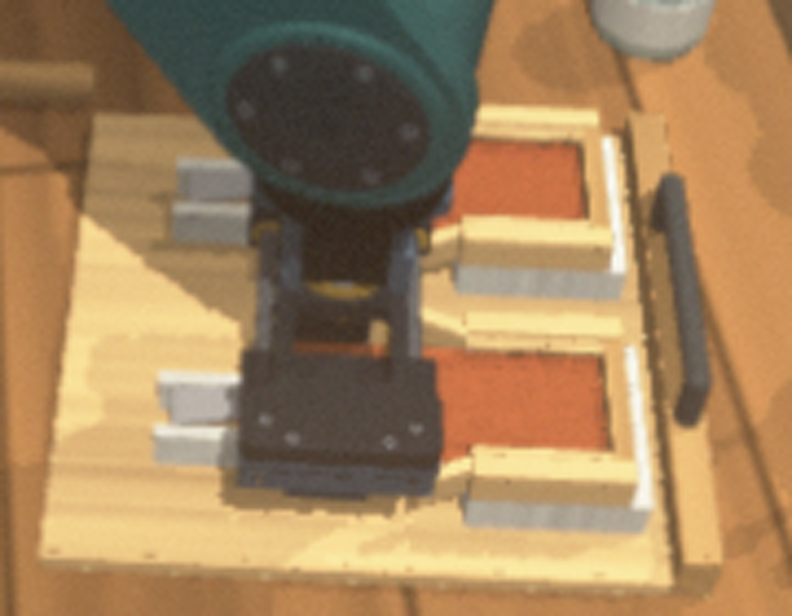

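Emit:
arm_command(
  series=[
    [[-0.001,0,0,0,40],[-0.001,0,0,0,40],[0,0,0,0,40],[0,0,0,0,75],[0,0,0,0,100]],
  ],
)

```text
t: 15.03
tool_pos: [0.5588, -0.202, 0.0391]
orientation: [0.997, -0.082, 0.0, 0.0]
ft_force: [0.5, 0.1, 0.1]
finger_gap: 0.0698
```

Emit:
arm_command(
  series=[
    [[0,0,0,0,100],[0,0,0,0,100],[0,0,-0.01,0,100],[0,0,-0.02,0,100],[0,0,-0.03,0,100]],
  ],
)

```text
t: 15.45
tool_pos: [0.5572, -0.2014, 0.0984]
orientation: [0.997, -0.082, -0.002, -0.0]
ft_force: [-0.1, 0.4, 0.3]
finger_gap: 0.0912
```

Emit:
arm_command(
  series=[
    [[0,0,-0.03,0,100],[-0.01,0,-0.03,0,100],[-0.02,0,-0.02,0,100],[-0.02,0,0,0,100],[-0.02,0,0,0,100]],
  ],
)

```text
t: 15.87
tool_pos: [0.4895, -0.1906, 0.1812]
orientation: [0.997, -0.082, 0.002, 0.001]
ft_force: [0.0, 0.4, -0.1]
finger_gap: 0.0916
```

Emit:
arm_command(
  series=[
    [[-0.02,0,-0.03,0,100],[-0.01,0,-0.03,0,100],[0,0,-0.02,0,100],[0,0,0,0,100],[0,0,0,0,100]],
  ],
)

```text
t: 16.28
tool_pos: [0.4603, -0.1857, 0.2606]
orientation: [0.997, -0.082, 0.002, 0.001]
ft_force: [-0.8, -1.2, 0.2]
finger_gap: 0.0912
```

```bash
python3 -c "
from h import *
goto([.606-.049*.987,-.2088+.049*.163,.039],-.163)
w=cam('wrist'); cv2.imwrite('pics/w16.png',w['im']);s=cam('side'); crop(s,255,235,170,130,4.6,'s16');c=cam('scene'); cv2.imwrite('pics/c16.png',c['im'])"
```

```text
t 16.28 pos [ 0.4603 -0.1857  0.2606] yaw -0.1643 tilt [ 0.003  -0.0014 -1.    ] F [-0.8 -1.2  0.2] gap 0.0912
shift tool [ 0.0978 -0.0012  0.2219] roll -0.0013
```

View pics/w16.png

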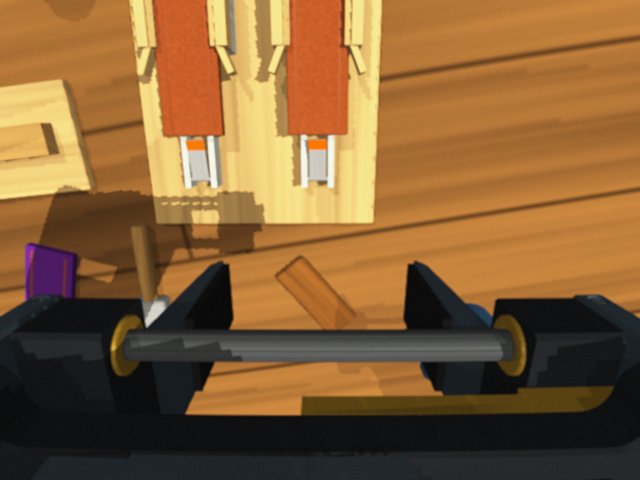

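View pics/s16.png

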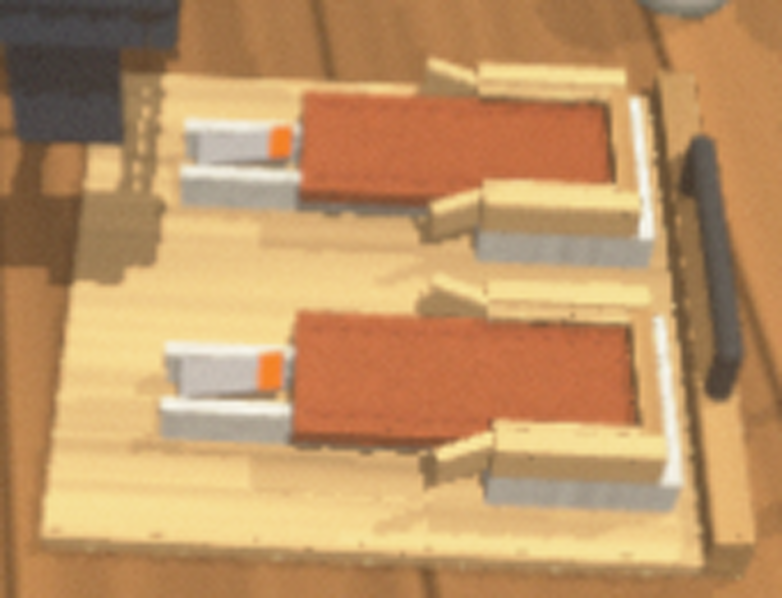

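View pics/c16.png

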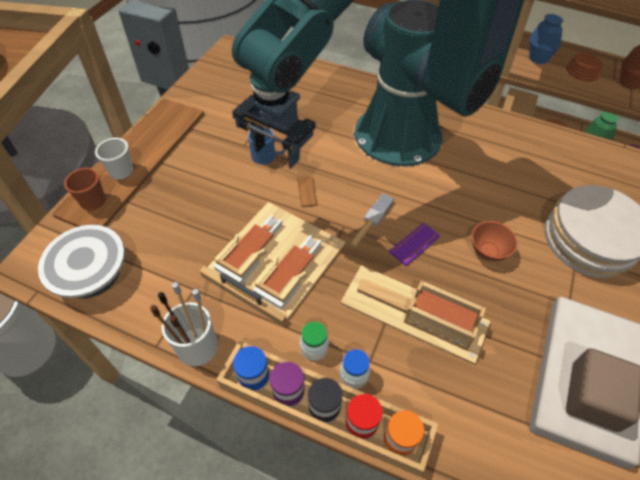

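```bash
python3 -c "
from h import *
w=cam('wrist');cv2.imwrite('pics/w17.png',cv2.resize(w['im'][0:200,130:380],None,fx=3,fy=3))
c=cam('scene'); crop(c,335,260,165,105,4.8,'c17')"
```

```text
(no output)
```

View pics/w17.png

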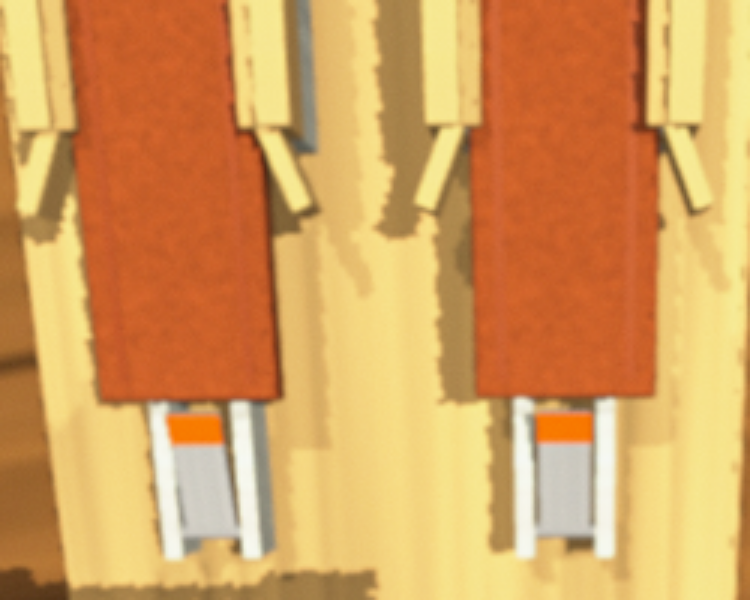

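View pics/c17.png

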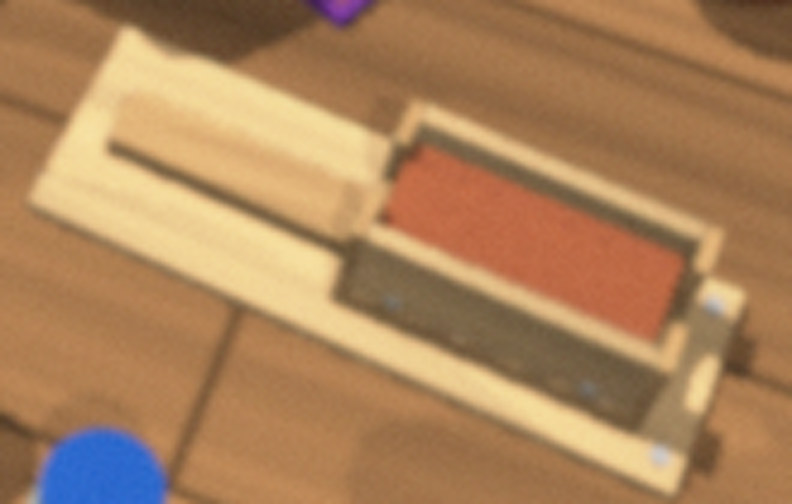

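The wrist crop shows both catches standing up behind their tiles. Their orange ends are at (195,428) and (564,427), and the tails line up at rows 400 and 395. The scene crop shows the stack settled inside the chute. I'm handing in.

```bash
python3 -c "
from cell import job
print(job.hand_in())"
```

```text
the job is handed in; nothing more can be done
None
```

I drew the bottom terracotta tile straight out of the chute and slid it into the empty rack slot until it met the back stop. The contact force there read about 21 N. I then eased off, let go, backed the arm clear and handed the job in at about 16.5 s of the 48 s allowed. Hand-in reports no verdict.

- **Rack:** In the last wrist and side pictures the tile lies straight between the guides. Its tail lines up with the neighbouring tile's, and the orange catch end stands up behind it as it did at the start. I judged the final position by eye and did not measure it in mm.
- **Chute and bench:** In the scene picture the four upper tiles have dropped by one and look flat inside the chute. The racked tile, the purple look-alike and the loose things look unmoved.
- **Disagreements:** Estimates of the rack's direction from the different views differed by about 0.01 rad. I used a value in between, and the tile went in centred. No check failed.

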